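# Slide warmer: thermostat up four clicks

### The job

Turn the slide warmer's thermostat (the large dial with the fin) exactly four clicks clockwise from where it stands, counting the clicks and never going past the fourth, by pushing lightly on the side of its fin with a fingertip; do not pinch it. Then press the round start button fully down with a fingertip and let it come up again. Leave the small timer knob, the jars and everything else on the bench as they are.

Things in the scene. Friction and masses are not known exactly. Their poses are not given: they have to be found in the camera images.
- warmer: Slide warmer, a white box 250 (x) by 340 (y) by 65 mm high, fixed to the bench. Origin: centre of its underside; x points from its near control strip to its far side, y to the left, z up. On its near strip, left to right: thermostat dial at x -72, y +95, timer knob at x -72, y -10, start button at x -72, y -105 mm; behind them lies an aluminium plate
- dial_axis (a point): Centre of the thermostat dial's disc, on the axis at the disc's flat upper face, 81 mm above the bench; the axis is vertical. The disc is aluminium, 72 mm across and 14 mm high. On it stands one black radial fin, 10 mm thick, 22 mm high above the disc's face, from 12 mm behind the axis to 34 mm in front of it; the fin passes over the axis
- dial_fin (a point): Outer end of the dial's fin, top edge, mid-thickness: 34 mm from the axis, 22 mm above the disc's face. It turns with the dial, so that the direction from the axis to it shows how the dial stands. Pushing the fin 25 mm from the axis takes up to about 8 N; half-way between two stops it snaps by itself into the next, away from the finger
- dial (a joint): Turn of the thermostat dial, rad, growing clockwise seen from above; 0 at its low stop, where the fin points to the near left (132 degrees from the warmer's x axis towards its y). Click stops every 0.419 rad (24 degrees), 12 positions from 0 to 4.61. It starts at rest in one of the positions 0 to 3; left alone it rests in a stop
- timer_bar (a point): End of the bar of the small black timer knob (33 mm across, its bar 30 mm long and 14 mm thick, top 109 mm above the bench), 14.5 mm from its vertical axis, at the top; set by someone else, to be left alone
- start_top (a point): Centre of the upper face of the start button, a flat round grey button 26 mm across in a black collar 42 mm across; 87 mm above the bench, 10 mm above the collar
- start (a joint): How far the start button is pressed, m: 0 up, 0.006 fully down; sprung, fully down takes 5 N; it comes up by itself
- jar_a: Clear specimen jar with a white lid and paper label, 42 mm across, 58 mm high, loose on the aluminium plate; origin at the centre of its underside
- jar_b: Amber specimen jar with a white lid, 42 mm across, 58 mm high, loose on the aluminium plate; origin at the centre of its underside
- dish: Shut clear petri dish, 88 mm across, 17 mm high, loose on the aluminium plate; origin at the centre of its underside
- slide_box: Blue slide box, 100 by 85 by 34 mm, loose on the bench to the left of the warmer; origin at the centre of its underside
- wash_bottle: White wash bottle, 66 mm across, 150 mm high, loose on the bench to the right of the warmer; origin at the centre of its underside
- spatula: Steel spatula, 170 mm long, lying on the bench in front and to the left of the warmer; origin under its middle
- cutter: Magenta cutter knife, 120 by 26 by 14 mm, lying on the bench in front and to the right of the warmer; origin at the centre of its underside

How it is judged:
On the way, in this order (a step that is already met when the one before it is completed fails the run):
1. the thermostat dial rests four clicks clockwise of where it started (distance of dial_fin from where it was at the start of the episode between 0.0471 and 0.0537 m and velocity of joint dial between -0.1 and 0.1 rad/s), for 0.2 s.
2. the start button is pressed fully down (value of joint start above 0.005 m and contact force between the fingers and start above 0.5 N), for 0.05 s.
At the end, for the whole second after the job is handed in: The dial rests in the fourth stop clockwise of its start (within about a third of a click; it can only turn clockwise that far, the low stop is in the way of the other direction) and the start button is up again (all of step 1 and value of joint start below 0.001 m); the robot touches nothing.
It fails at once if the dial is turned past the fourth click (distance of dial_fin from where it was at the start of the episode above 0.0562 m).
It fails at once if the dial is pinched or forced (over 25 N of finger force) (contact force between the fingers and dial above 25 N).
It fails at once if the timer knob is turned by more than about 15 degrees (distance of timer_bar from where it was at the start of the episode above 0.004 m).
It fails at once if a jar, the dish, slide box, bottle, spatula or cutter is moved by more than 15 mm, lifted or tipped (distance of any of jar_a, jar_b, dish, slide_box, wash_bottle, spatula, cutter from where it was at the start of the episode above 0.015 m).
It also fails if it takes over 48 s, if anything falls off the work surface, if the arm or the gripper's body presses on something with over 40 N, if the wrist force passes 120 N, or if a joint passes its speed limit or range.

### The arm

A 6-joint arm with a two-finger parallel gripper is mounted at the origin on the work surface. World frame = base frame: x ahead of the robot, y to its left, z up, the work surface at z = 0. Lengths are in m, angles in rad, forces in N, time in s.
With the tool pointing down it reaches from about 0.325 to 0.875 m from the base axis. Payload 4.4 kg.
Tool frame: the origin (TCP) lies midway between the tips of the shut fingers; the grasp point (between the pads) lies 19 mm behind it; z points along the fingers, y is the line along which they close (so a half turn about z gives the same grasp; the last joint's range is limited). The gripper opens to 85 mm and grips with 20 to 120 N. Pads are 22 mm wide; open, the fingers measure 114 mm over their backs; the gripper's body (76 mm by 85 mm) begins 54 mm behind the grasp point. The pads swing forward as they close: fully open they stand 13 mm farther back than shut.
Start: joints at [-1.452, 0.207, 1.542, -0, 1.393, -0.15], TCP at [0.153, -0.554, 0.231] pointing down, gripper open.
Joint ranges: [-2.73, 2.73], [-0.86, 2.22], [0.23, 2.46], [-1.11, 4.25], [0.08, 2.63], [-2.82, 2.82]. Speed limits (rad/s): [2.79, 2.79, 3.14, 3.14, 3.14, 3.14].

### API

Orientations are given as [roll, pitch, yaw] about the fixed x, y, z axes, in that order (R = Rz(yaw) Ry(pitch) Rx(roll)).
In Python, from bench import ctrl gives the robot as it stands. The module is installed in compiled form; this text tells all that it offers.
- The arm moves only by the tool apply_moves, never from a script. Its argument "series" is a list of rows, each a list of 3 entries, a list of its own where there are three numbers: the turn, a rotation vector about the tool's x, y, z in rad, then the shift along the tool's x, y, z in mm, then the closure in counts, from 0 (fully open) to 255 (shut). A call has 1 to 20 rows; each row shifts and turns the commanded pose from where the row before left it, along the tool's axes as they then stand; what a row does not reach is not made up. A row lasts 1/12 s, in which the tool goes at most 41.7 mm and 7.16 degrees, less where a joint would pass 70% of its speed; a pose out of reach is approached as far as the arm can. A call with a gripper value outside its range is refused whole. The fingers move at their own pace and stop on an object; the grip force is fixed at half the most. Time passes only in rows, so rows that do not move let the fingers close. It gives the time, the measured TCP pose, the force, the opening and the grip force at its end, in the units of the state.
- ctrl.observe(): the state, without advancing time (a new reading comes with each control period).
- ctrl.grab_frame(name): name is "side" or "top" or "wrist"; returns (picture, depth): 420x560x3 uint8, red, green, blue; 420x560 float32, m along the optical axis (not along the pixel's ray), 0 where there is no reading.
- ctrl.calibration(name): a dict with "camera_matrix" (3x3 intrinsics, pixels), "R" (3x3) and "t" (3): a world point X has camera coordinates R X + t; the wrist camera has in their place "hand_eye" (4x4, takes a point from camera to tool coordinates, whose origin is the TCP and whose axes are the flange's). Camera axes: x right, y down, z forward; pixel columns grow to the right and rows downward; lengths in m; the calibration is good to about 2 mm. A picture is of the moment at which its call begins: read the wrist's pose just before it. calibration takes no time and is no camera call.
- ctrl.sign_off(): hands the job in; it is judged then, once.
The state is a dict: "time_s": time; "qpos": joint angles; "dq": joint speeds; "tau": joint torques, N m; "tcp_pos": TCP position; "tool_rot": TCP orientation; "force": force on the tool from outside, world axes, zero at the start; "torque": the same for the moment, N m; "width": opening from 0.0 (shut) to 1.0 (fully open); "grip_force": force on a finger pad.
Only numpy, scipy, OpenCV 4.12 (cv2) and the standard library are available. Lean on these libraries where they do the work, as an engineer would, in place of code of your own. Each camera call takes 0.05 s, during which the arm holds its last target. There are 200 camera calls.

## Working session

There is one attempt and no reset: what is moved stays moved. The work goes in short steps, Python scripts to look and compute and a tool call to move; the robot and the scene stay as the last step left them, time stands still between calls to the robot, and variables do not carry over. Pictures are saved under pics/ and viewed, at most 10 in all, crops included, and the job is handed in when it is done.

Besides the shell and the picture viewer there is one more tool, called after "Request:" by a JSON object that holds its "api" and its "payload", one argument or row to a line. apply_moves: Moves the arm, as the interface text tells. Its arguments: {"type":"object","properties":{"series":{"type":"array","items":{"type":"array"}}},"required":["series"]}

```bash
mkdir -p pics
python3 - <<'E'
from bench import ctrl
import cv2,numpy as np
s=ctrl.observe();print({k:np.round(v,3).tolist() for k,v in s.items()})
for n in("top","side"):
    p,d=ctrl.grab_frame(n);cv2.imwrite(f"pics/{n}0.png",p[:,:,::-1]);np.save(f"{n}0.npy",d);np.save(f"{n}0p.npy",p)
    print(n,ctrl.calibration(n))
print(ctrl.calibration("wrist"))
E
```

```text
{'time_s': 0.0, 'qpos': [-1.452, 0.207, 1.543, 0.0, 1.393, -0.15], 'dq': [-0.001, -0.001, -0.001, 0.0, -0.0, 0.0], 'tau': [-0.001, -38.304, -29.159, -0.0, 0.011, 0.0], 'tcp_pos': [0.153, -0.554, 0.23], 'tool_rot': [-3.139, -0.0, 0.269], 'force': [-0.471, 0.587, -0.343], 'torque': [-0.003, 0.028, -0.051], 'grip_force': 0.0, 'width': 1.003}
top {'camera_matrix': array([[460.38607535,   0.        , 283.22937171],
       [  0.        , 460.38607535, 205.44659003],
       [  0.        ,   0.        ,   1.        ]]), 'R': array([[ 0.01646743, -0.99985356, -0.00465571],
       [-0.99762801, -0.01611916, -0.06692172],
       [ 0.06683688,  0.00574669, -0.99774737]]), 't': array([-0.01135617,  0.53196127,  1.47122734])}
side {'camera_matrix': array([[391.99400022,   0.        , 279.09083378],
       [  0.        , 391.99400022, 210.2326302 ],
       [  0.        ,   0.        ,   1.        ]]), 'R': array([[-0.81649783, -0.57719508, -0.01330948],
       [-0.43810529,  0.63442682, -0.63684093],
       [ 0.37602534, -0.51414828, -0.77088034]]), 't': array([0.4264117 , 0.27168052, 0.93601153])}
{'camera_matrix': array([[341.90768386,   0.        , 283.51355375],
       [  0.        , 341.90768386, 209.61776575],
       [  0.        ,   0.        ,   1.        ]]), 'hand_eye': array([[ 5.89324328e-04, -9.45806844e-01, -3.24729221e-01,
         8.35737637e-02],
       [ 9.99999799e-01,  4.81679418e-04,  4.11877069e-04,
         7.10662950e-05],
       [-2.33140769e-04, -3.24729399e-01,  9.45806938e-01,
        -1.42306575e-01],
       [ 0.00000000e+00,  0.00000000e+00,  0.00000000e+00,
         1.00000000e+00]])}
```

View pics/top0.png

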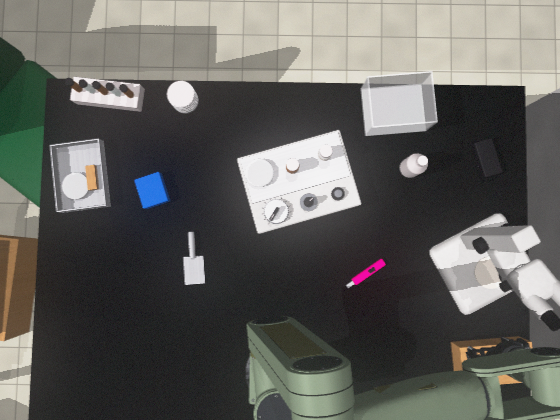

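View pics/side0.png

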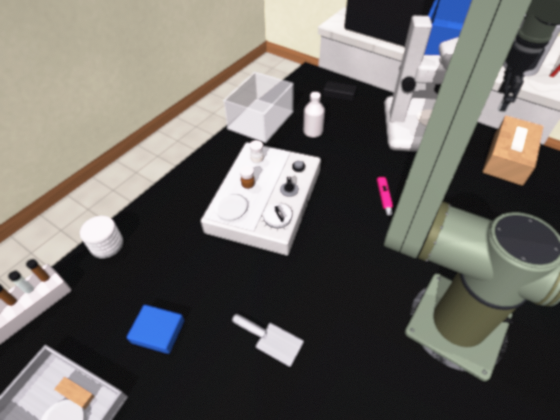

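The top view shows the warmer with corners near (238,157), (341,131), (360,204) and (258,233). The dial is at (277,211), the timer at (309,202) and the start button at (338,194). The arm is well clear, to the right in the world frame.

```bash
cat > h.py <<'E'
import numpy as np,cv2
from bench import ctrl
from scipy.spatial.transform import Rotation as Ro
def cam(name,s=None):
    c=ctrl.calibration(name);K=c["camera_matrix"]
    if name!="wrist": R=c["R"].T;return K,R,-R@c["t"]
    Rt=Ro.from_euler("xyz",s["tool_rot"]).as_matrix();H=c["hand_eye"]
    return K,Rt@H[:3,:3],Rt@H[:3,3]+np.array(s["tcp_pos"])
def cast(C,uv,z):
    K,R,o=C;uv=np.atleast_2d(uv).astype(float)
    d=np.c_[uv,np.ones(len(uv))]@np.linalg.inv(K).T@R.T
    return o+d*((z-o[2])/d[:,2])[:,None]
def proj(C,X):
    K,R,o=C;p=(np.atleast_2d(X)-o)@R@K.T;return p[:,:2]/p[:,2:]
E
python3 - <<'E'
from h import *
p=np.load("top0p.npy");C=cam("top")
m=np.zeros(p.shape[:2],np.uint8);m[120:245,225:370]=(p[120:245,225:370].min(2)>120)*255
m=cv2.morphologyEx(m,cv2.MORPH_CLOSE,np.ones((9,9)))
c=max(cv2.findContours(m,0,2)[0],key=cv2.contourArea)[:,0]
P=cast(C,c,.065)[:,:2]
r=cv2.minAreaRect((P*1000).astype(np.float32));print(r,cv2.boxPoints(r))
X=cast(C,[[277,211],[309,202],[338,194]],.09);print(X)
cv2.imwrite("pics/c0.png",cv2.resize(p[170:240,240:360,::-1],None,fx=6,fy=6,interpolation=2))
E
```

```text
((606.568115234375, -49.14054870605469), (248.39840698242188, 339.3576354980469), 16.82025909423828) [[ 438.58252   77.33937]
 [ 536.7825  -247.49959]
 [ 774.5537  -175.62047]
 [ 676.35376  149.21849]]
[[ 0.50981767  0.01577659  0.09      ]
 [ 0.53915064 -0.08222656  0.09      ]
 [ 0.56530048 -0.17121329  0.09      ]]
```

View pics/c0.png

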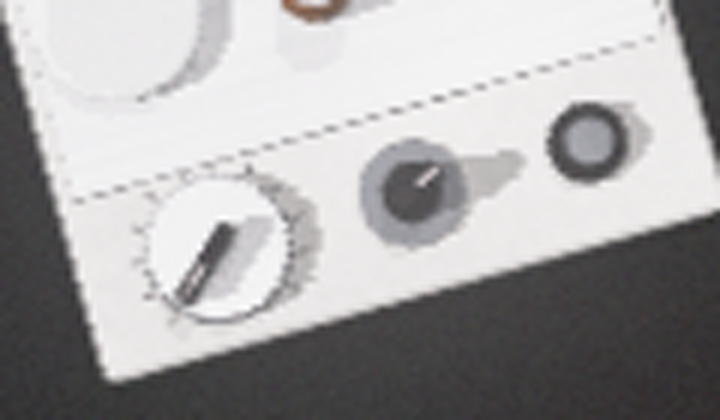

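The box measures 248 x 339 mm against 250 x 340, with a yaw of 16.8°. The fin points to the near left, at about 150° in the world and 134° in the warmer frame, so it's in stop 0. I'll move over next to the dial with the fingers shut.

Request:
{"api": "apply_moves", "payload": {
  "series": [
    [[0,0,0],[12,-12,0],255],
    [[0,0,0],[23,-23,2],255],
    [[0,0,0],[23,-23,2],255],
    [[0,0,0],[24,-24,3],255],
    [[0,0,0],[24,-24,3],255],
    [[0,0,0],[24,-24,3],255],
    [[0,0,0],[24,-24,3],255],
    [[0,0,0],[24,-24,3],255],
    [[0,0,0],[24,-24,3],255],
    [[0,0,0],[24,-24,3],255],
    [[0,0,0],[24,-24,3],255],
    [[0,0,0],[24,-24,3],255],
    [[0,0,0],[24,-24,3],255],
    [[0,0,0],[24,-24,3],255],
    [[0,0,0],[24,-24,3],255],
    [[0,0,0],[24,-24,3],255],
    [[0,0,0],[24,-24,2],255],
    [[0,0,0],[24,-24,2],255],
    [[0,0,0],[24,-24,2],255],
    [[0,0,0],[15,-16,0],255]
  ]
}}

```text
time_s: 1.77
tcp_pos: [0.4721, 0.0113, 0.1815]
tool_rot: [-3.14, 0.001, 0.271]
force: [-0.7, -0.7, 0.9]
width: -0.001
grip_force: 0.0
```

Request:
{"api": "apply_moves", "payload": {
  "series": [
    [[0,0,-0.1],[0,0,0],255],
    [[0,0,-0.1],[0,0,0],255],
    [[0,0,-0.1],[0,0,0],255],
    [[0,0,-0.1],[0,0,0],255],
    [[0,0,-0.1],[0,0,0],255],
    [[0,0,-0.1],[0,0,0],255],
    [[0,0,-0.1],[0,0,0],255],
    [[0,0,-0.06],[0,0,0],255],
    [[0,0,0],[0,0,0],255],
    [[0,0,0],[0,0,0],255]
  ]
}}

```text
time_s: 2.6
tcp_pos: [0.4713, 0.0086, 0.1819]
tool_rot: [-3.141, 0.0, 1.027]
force: [0.1, -0.3, -0.1]
width: 0.002
grip_force: 0.0
```

Run:
```python
from h import *
s=ctrl.observe();print({k:np.round(v,3).tolist() for k,v in s.items() if k not in("tau","dq")})
p,d=ctrl.grab_frame("wrist");C=cam("wrist",s)
np.savez("w1.npz",p=p,d=d,K=C[0],R=C[1],o=C[2])
print(proj(C,[[.510,.021,.081],[.51-.029,.021+.0176,.103],s["tcp_pos"]]))
cv2.imwrite("pics/w1.png",p[:,:,::-1])
```

```text
{'time_s': 2.6, 'qpos': [-0.166, 0.034, 1.842, -0.0, 1.267, 0.378], 'tcp_pos': [0.471, 0.009, 0.182], 'tool_rot': [-3.141, 0.0, 1.027], 'force': [0.121, -0.278, -0.103], 'torque': [-0.028, -0.06, 0.013], 'grip_force': 0.0, 'width': 0.002}
[[320.57279689 169.59087324]
 [272.7626787  176.60748102]
 [283.70395249 279.01347477]]
```

View pics/w1.png

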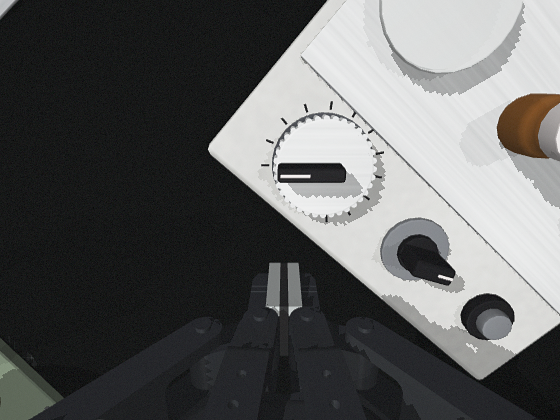

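Close view: the fin runs from its outer end at (278,173) to (346,173) and the disc centre is near (326,166). The shut fingertips are at about (285,263). Timer, button and jars are clear. Next I'll measure the fin.

```bash
cat >> h.py <<'E'
def fin(p,C,guess,rad=45):
    "largest dark blob about the projected guess -> outer/inner direction, axis, size"
    u,v=proj(C,guess)[0].astype(int)
    m=np.zeros(p.shape[:2],np.uint8);cv2.circle(m,(u,v),rad,255,-1)
    b=((p.max(2)<75)*255).astype(np.uint8)&m
    b=cv2.morphologyEx(b,cv2.MORPH_CLOSE,np.ones((7,7)))
    c=max(cv2.findContours(b,0,2)[0],key=cv2.contourArea)[:,0]
    P=(cast(C,c,.103)[:,:2]*1000).astype(np.float32)
    (ctr,sz,a)=cv2.minAreaRect(P);B=cv2.boxPoints((ctr,sz,a))
    e=max((B[1]-B[0],B[2]-B[1]),key=np.linalg.norm);e/=np.linalg.norm(e)
    ctr=np.array(ctr)
    if e@(ctr-np.array(guess[:2])*1000)<0:e=-e
    return dict(angle=np.degrees(np.arctan2(e[1],e[0])),size=sz,axis=ctr-11*e,ctr=ctr)
E
python3 - <<'E'
from h import *
z=np.load("w1.npz");C=(z["K"],z["R"],z["o"]);p=z["p"]
print(fin(p,C,[.510,.020,.103]))
print(cast(C,[326,166],.081))
x0,y0=440,265;g=p[y0:370,x0:535]
m=((g.min(2)>95)&(g.max(2)<150)).astype(np.uint8)
n,l,st,ce=cv2.connectedComponentsWithStats(m);
for i in range(1,n):
    if st[i,4]>150:print(st[i],ce[i]+[x0,y0],cast(C,ce[i]+[x0,y0],.087))
p0=np.load("top0p.npy");print(fin(p0,cam("top"),[.510,.020,.103],16))
E
```

```text
{'angle': np.float32(148.88046), 'size': (12.777473449707031, 43.8037223815918), 'axis': array([514.1048069 ,  21.78510857]), 'ctr': array([504.68780518,  27.47018433])}
[[0.51462838 0.02127881 0.081     ]]
[ 42  45  31  30 646] [495.43498452 325.65479876] [[ 0.57034991 -0.1678843   0.087     ]]Traceback (most recent call last):
  File "<stdin>", line 10, in <module>
  File "h.py", line 21, in fin
    c=max(cv2.findContours(b,0,2)[0],key=cv2.contourArea)[:,0]
      ~~~^^^^^^^^^^^^^^^^^^^^^^^^^^^^^^^^^^^^^^^^^^^^^^^^
ValueError: max() iterable argument is empty
```

Fin is at 148.9° in the world, which is 132.1° in the warmer frame, so stop 0. The axis is at about (513,21) mm. I'm 16 mm clear of the fin, on its pushing side, so I'll descend there and then creep in.

Request:
{"api": "apply_moves", "payload": {
  "series": [
    [[0,0,0],[0,2,6],255],
    [[0,0,0],[0,0,15],255],
    [[0,0,0],[0,0,15],255],
    [[0,0,0],[0,0,15],255],
    [[0,0,0],[0,0,15],255],
    [[0,0,0],[0,0,14],255],
    [[0,0,0],[0,0,9],255],
    [[0,0,0],[0,0,4],255],
    [[0,0,0],[0,0,0],255],
    [[0,0,0],[4,0,0],255],
    [[0,0,0],[4,0,0],255],
    [[0,0,0],[3,0,0],255],
    [[0,0,0],[0,0,0],255],
    [[0,0,0],[0,0,0],255]
  ]
}}

```text
time_s: 3.82
tcp_pos: [0.4796, 0.0172, 0.0899]
tool_rot: [3.14, -0.0, 1.029]
force: [0.3, 0.1, 0.7]
width: -0.0
grip_force: 0.0
```

```bash
cat > look.py <<'E'
from h import *
import sys
s=ctrl.observe();p,d=ctrl.grab_frame("wrist");C=cam("wrist",s)
print(np.round(s["tcp_pos"],4),np.round(s["tool_rot"],3),np.round(s["force"],1),s["time_s"])
A=np.array([.513,.021])
try:print(fin(p,C,[.513,.021,.103],int(sys.argv[2]) if len(sys.argv)>2 else 70))
except Exception as e:print(e)
y=s["tool_rot"][2];q=(np.array(s["tcp_pos"][:2])-A)*1000
print("along push",q@[np.cos(y),np.sin(y)],"radius",-q@[np.sin(y),-np.cos(y)])
cv2.imwrite(f"pics/{sys.argv[1]}.png",p[:,:,::-1])
E
python3 look.py w2
```

```text
[0.4796 0.0172 0.0899] [ 3.14  -0.     1.029] [0.3 0.1 0.7] 3.8167
{'angle': np.float32(169.0029), 'size': (27.760211944580078, 41.32787322998047), 'axis': array([515.96859837,  26.90763807]), 'ctr': array([505.17059326,  29.00599098])}
along push -20.46192383893585 radius 26.629033150961575
```

View pics/w2.png

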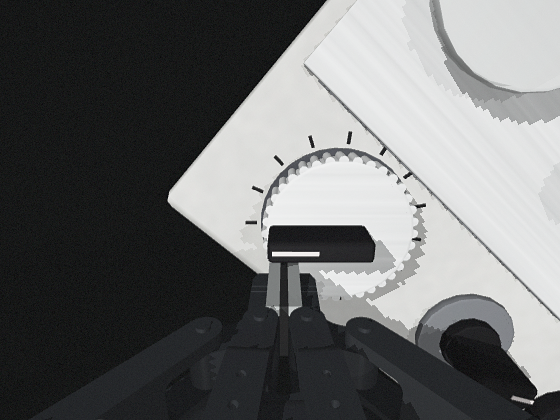

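The fingertip pads (270–300 px) face the fin (268–375, its near side at row 262) with a gap of about 4 mm. For each click I'll align the tool with the half-way angle. A script will give the shifts.

```bash
cat > plan.py <<'E'
from h import *
import sys
k=float(sys.argv[1]);s=ctrl.observe();A=np.array([513,21.])
ph=np.radians(148.9-24*(k-.5));yw=ph-np.pi/2
u=np.array([np.cos(ph),np.sin(ph)]);n=np.array([-u[1],u[0]])
print("force",np.round(s["force"],1),"t",s["time_s"],"turn about tool z",round(s["tool_rot"][2]-yw,3))
for g in(9,0,-1):
    d=A+27*u+(16+g)*n-np.array(s["tcp_pos"][:2])*1000
    print("gap",g,"shift after turn",np.round([d@[np.cos(yw),np.sin(yw)],d@[np.sin(yw),-np.cos(yw)]],1))
E
python3 plan.py 1
```

```text
force [-0.2 -0.7  0.1] t 3.8667 turn about tool z 0.211
gap 9 shift after turn [ 0.8 -5.1]
gap 0 shift after turn [ 9.8 -5.1]
gap -1 shift after turn [10.8 -5.1]
```

Request:
{"api": "apply_moves", "payload": {
  "series": [
    [[0,0,0.106],[0,0,0],255],
    [[0,0,0.105],[0,0,0],255],
    [[0,0,0],[1,-5,0],255],
    [[0,0,0],[0,0,0],255],
    [[0,0,0],[1,0,0],255],
    [[0,0,0],[1,0,0],255],
    [[0,0,0],[1,0,0],255],
    [[0,0,0],[1,0,0],255],
    [[0,0,0],[0,0,0],255]
  ]
}}

```text
time_s: 4.62
tcp_pos: [0.4782, 0.0241, 0.089]
tool_rot: [-3.14, 0.001, 0.818]
force: [-2.9, -0.8, 1.5]
width: 0.002
grip_force: 1.2
```

Request:
{"api": "apply_moves", "payload": {
  "series": [
    [[0,0,0],[1,0,0],255],
    [[0,0,0],[1,0,0],255],
    [[0,0,0],[0,0,0],255]
  ]
}}

```text
time_s: 4.87
tcp_pos: [0.4805, 0.0257, 0.0892]
tool_rot: [3.141, -0.001, 0.818]
force: [-1.1, -0.0, 0.1]
width: -0.004
grip_force: 0.4
```

```bash
python3 plan.py 1; python3 look.py w3
```

```text
force [-1.1 -0.   0.1] t 4.8667 turn about tool z -0.001
gap 9 shift after turn [-6.2 -0. ]
gap 0 shift after turn [ 2.8 -0. ]
gap -1 shift after turn [ 3.8 -0. ]
[0.4805 0.0257 0.0892] [ 3.141e+00 -1.000e-03  8.180e-01] [-1.1 -0.   0.1] 4.8667
{'angle': np.float32(-129.53046), 'size': (47.2530517578125, 40.69247055053711), 'axis': array([506.04168606,  26.52761936]), 'ctr': array([499.04031372,  18.04347038])}
along push -18.78777323774944 radius 26.952919992631603
```

View pics/w3.png

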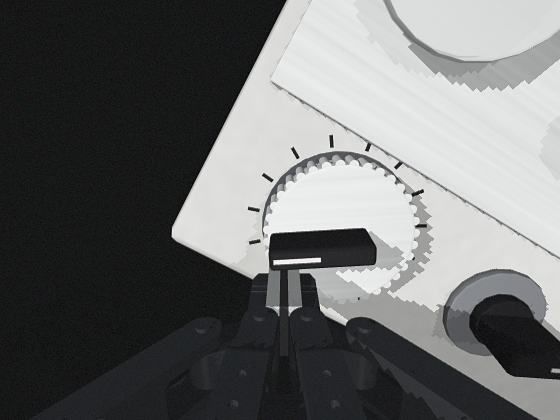

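The fin's upper edge runs from (273,236) to (375,229), a tilt of about 4° where an unturned fin would show 12°. So the dial has turned about 8° and contact is good. I'll measure the tilt by fitting a line to the far edge and keep creeping.

```bash
cat > ang.py <<'E'
from h import *
import sys
s=ctrl.observe();p,d=ctrl.grab_frame("wrist");C=cam("wrist",s);g=p.max(2)
if len(sys.argv)>1:cv2.imwrite(f"pics/{sys.argv[1]}.png",p[:,:,::-1])
# upper (far) edge of the black fin: topmost long dark run below the white disc
b=(g<60).astype(np.uint8);b[330:]=0
pts=[]
for c in range(295,361):
    col=b[:,c].copy()
    for r in range(150,300):
        if col[r:r+12].all() and g[r-12:r-3,c].min()>120: pts.append((c,r));break
pts=np.array(pts,np.float32)
vx,vy,x,y=cv2.fitLine(pts,cv2.DIST_HUBER,0,.01,.01).ravel()
q=cast(C,[[x-30*vx,y-30*vy],[x+30*vx,y+30*vy]],.095)
e=(q[0]-q[1])[:2];a=np.degrees(np.arctan2(e[1],e[0]))
print(len(pts),"fin angle",round(a,1),"clicks",round((148.9-a)/24,2),"tcp",np.round(s["tcp_pos"],4),"F",np.round(s["force"],1),"t",s["time_s"])
E
python3 ang.py
```

```text
66 fin angle 140.3 clicks 0.36 tcp [0.4806 0.0257 0.0893] F [-1.4 -1.4 -0.1] t 4.9167
```

Request:
{"api": "apply_moves", "payload": {
  "series": [
    [[0,0,0],[1,0,0],255],
    [[0,0,0],[0,0,0],255],
    [[0,0,0],[1,0,0],255],
    [[0,0,0],[0,0,0],255],
    [[0,0,0],[0,0,0],255]
  ]
}}

```text
time_s: 5.38
tcp_pos: [0.4822, 0.027, 0.0896]
tool_rot: [3.141, -0.001, 0.818]
force: [-0.4, 0.7, -0.1]
width: 0.0
grip_force: 0.0
```

```bash
python3 ang.py; python3 plan.py 2
```

```text
66 fin angle 134.3 clicks 0.61 tcp [0.4822 0.027  0.0896] F [-0.4  0.7 -0.1] t 5.3833
force [ 0.3  0.5 -0. ] t 5.4333 turn about tool z 0.418
gap 9 shift after turn [ 1.2 -9.5]
gap 0 shift after turn [10.2 -9.5]
gap -1 shift after turn [11.2 -9.5]
```

Request:
{"api": "apply_moves", "payload": {
  "series": [
    [[0,0,0],[0,0,0],255],
    [[0,0,0],[0,0,0],255],
    [[0,0,0],[0,0,0],255]
  ]
}}

```text
time_s: 5.68
tcp_pos: [0.4816, 0.0269, 0.0893]
tool_rot: [3.141, -0.0, 0.818]
force: [0.6, -0.9, -0.1]
width: -0.0
grip_force: 0.0
```

```bash
python3 ang.py w4
```

```text
66 fin angle 125.0 clicks 0.99 tcp [0.4816 0.0269 0.0893] F [ 0.6 -0.9 -0.1] t 5.6833
```

View pics/w4.png

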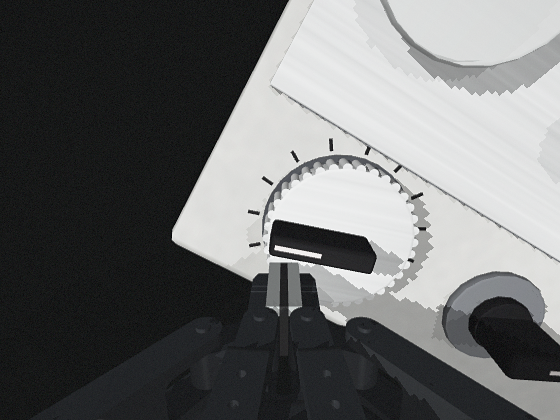

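Click 1 is in: fin at 125.0°, measured 0.99 clicks, finger no longer touching. I'll repeat for click 2.

Request:
{"api": "apply_moves", "payload": {
  "series": [
    [[0,0,0],[-3,0,0],255],
    [[0,0,0.105],[0,0,0],255],
    [[0,0,0.105],[0,0,0],255],
    [[0,0,0.104],[0,0,0],255],
    [[0,0,0.104],[0,0,0],255],
    [[0,0,0],[4,-10.7,0],255],
    [[0,0,0],[0,0,0],255],
    [[0,0,0],[1,0,0],255],
    [[0,0,0],[1,0,0],255],
    [[0,0,0],[1,0,0],255],
    [[0,0,0],[1,0,0],255],
    [[0,0,0],[1,0,0],255],
    [[0,0,0],[1,0,0],255],
    [[0,0,0],[0,0,0],255],
    [[0,0,0],[0,0,0],255]
  ]
}}

```text
time_s: 6.98
tcp_pos: [0.4846, 0.0385, 0.0891]
tool_rot: [3.142, -0.0, 0.4]
force: [-1.6, -0.2, -0.6]
width: -0.004
grip_force: 0.9
```

```bash
python3 ang.py; python3 plan.py 2
```

```text
66 fin angle 118.0 clicks 1.29 tcp [0.4846 0.0385 0.0891] F [-1.6 -0.2 -0.6] t 6.9833
force [-1.3  0.3 -0.6] t 7.0333 turn about tool z 0.0
gap 9 shift after turn [-5.7  0.1]
gap 0 shift after turn [3.3 0.1]
gap -1 shift after turn [4.3 0.1]
```

Request:
{"api": "apply_moves", "payload": {
  "series": [
    [[0,0,0],[1,0,0],255],
    [[0,0,0],[0,0,0],255],
    [[0,0,0],[1,0,0],255],
    [[0,0,0],[0,0,0],255],
    [[0,0,0],[0.5,0,0],255],
    [[0,0,0],[0,0,0],255],
    [[0,0,0],[0,0,0],255],
    [[0,0,0],[0,0,0],255],
    [[0,0,0],[0,0,0],255]
  ]
}}

```text
time_s: 7.78
tcp_pos: [0.487, 0.0395, 0.0894]
tool_rot: [3.141, -0.0, 0.4]
force: [0.5, -0.1, 0.2]
width: -0.003
grip_force: 0.0
```

```bash
python3 ang.py; python3 plan.py 3
```

```text
66 fin angle 101.1 clicks 1.99 tcp [0.487  0.0395 0.0894] F [ 0.5 -0.1  0.2] t 7.7833
force [-0.2 -0.2 -0.1] t 7.8333 turn about tool z 0.419
gap 9 shift after turn [ 1.4 -9. ]
gap 0 shift after turn [10.4 -9. ]
gap -1 shift after turn [11.4 -9. ]
```

Click 2 is in (1.99). Next is click 3.

Request:
{"api": "apply_moves", "payload": {
  "series": [
    [[0,0,0],[-3,0,0],255],
    [[0,0,0.105],[0,0,0],255],
    [[0,0,0.105],[0,0,0],255],
    [[0,0,0.105],[0,0,0],255],
    [[0,0,0.104],[0,0,0],255],
    [[0,0,0],[4,-10.2,0],255],
    [[0,0,0],[0,0,0],255],
    [[0,0,0],[1,0,0],255],
    [[0,0,0],[1,0,0],255],
    [[0,0,0],[1,0,0],255],
    [[0,0,0],[1,0,0],255],
    [[0,0,0],[1,0,0],255],
    [[0,0,0],[1,0,0],255],
    [[0,0,0],[0,0,0],255],
    [[0,0,0],[0,0,0],255]
  ]
}}

```text
time_s: 9.08
tcp_pos: [0.4919, 0.0487, 0.0888]
tool_rot: [-3.141, 0.006, -0.019]
force: [-6.3, 0.9, 4.1]
width: 0.004
grip_force: 3.4
```

```bash
python3 ang.py; python3 plan.py 3
```

```text
66 fin angle 99.5 clicks 2.06 tcp [0.4919 0.0487 0.0888] F [-6.3  0.9  4.1] t 9.0833
force [-6.3  1.7  4.9] t 9.1333 turn about tool z 0.0
gap 9 shift after turn [-3.3  0.3]
gap 0 shift after turn [5.7 0.3]
gap -1 shift after turn [6.7 0.3]
```

```bash
python3 ang.py w5
```

```text
66 fin angle 99.5 clicks 2.06 tcp [0.4918 0.0487 0.0887] F [-6.3  1.7  4.9] t 9.1333
```

View pics/w5.png

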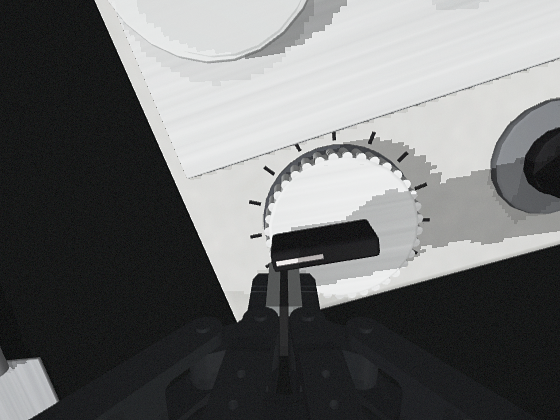

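The fin (271–379) is still at stop 2 and is touched by the outer corner of the pad, with a firm detent at about 6 N. Nothing else is near, so I'll continue gently.

Request:
{"api": "apply_moves", "payload": {
  "series": [
    [[0,0,0],[1,0,0],255],
    [[0,0,0],[0,0,0],255],
    [[0,0,0],[0,0,0],255]
  ]
}}

```text
time_s: 9.43
tcp_pos: [0.4921, 0.0488, 0.0886]
tool_rot: [-3.141, 0.007, -0.019]
force: [-8.6, 1.7, 4.6]
width: -0.003
grip_force: 4.3
```

```bash
python3 ang.py; python3 plan.py 3
```

```text
66 fin angle 99.0 clicks 2.08 tcp [0.4921 0.0488 0.0886] F [-8.6  1.7  4.6] t 9.4333
force [-8.2  1.1  5.6] t 9.4833 turn about tool z 0.001
gap 9 shift after turn [-3.5  0.4]
gap 0 shift after turn [5.5 0.4]
gap -1 shift after turn [6.5 0.4]
```

Request:
{"api": "apply_moves", "payload": {
  "series": [
    [[0,0,0],[0.7,0,0],255],
    [[0,0,0],[0,0,0],255],
    [[0,0,0],[0,0,0],255]
  ]
}}

```text
time_s: 9.73
tcp_pos: [0.4951, 0.0486, 0.0887]
tool_rot: [-3.141, 0.002, -0.019]
force: [-1.9, 1.2, 0.4]
width: 0.001
grip_force: 1.3
```

```bash
python3 ang.py; python3 plan.py 3
```

```text
66 fin angle 93.2 clicks 2.32 tcp [0.4951 0.0486 0.0887] F [-1.9  1.2  0.4] t 9.7333
force [-3.4  2.3 -0.5] t 9.7833 turn about tool z 0.0
gap 9 shift after turn [-6.7  0.2]
gap 0 shift after turn [2.3 0.2]
gap -1 shift after turn [3.3 0.2]
```

The initial resistance has gone (2.32). Now the last bit to the half-way point.

Request:
{"api": "apply_moves", "payload": {
  "series": [
    [[0,0,0],[1,0,0],255],
    [[0,0,0],[0,0,0],255],
    [[0,0,0],[0.6,0,0],255],
    [[0,0,0],[0,0,0],255],
    [[0,0,0],[0,0,0],255],
    [[0,0,0],[0,0,0],255],
    [[0,0,0],[0,0,0],255],
    [[0,0,0],[0,0,0],255]
  ]
}}

```text
time_s: 10.45
tcp_pos: [0.4977, 0.0482, 0.0894]
tool_rot: [3.142, -0.0, -0.019]
force: [0.9, 1.7, -0.1]
width: -0.002
grip_force: 0.0
```

```bash
python3 ang.py; python3 plan.py 3; python3 plan.py 4
```

```text
66 fin angle 77.1 clicks 2.99 tcp [0.4977 0.0482 0.0894] F [ 0.9  1.7 -0.1] t 10.45
force [-0.2 -0.5 -0.5] t 10.5 turn about tool z -0.0
gap 9 shift after turn [-9.2 -0.1]
gap 0 shift after turn [-0.2 -0.1]
gap -1 shift after turn [ 0.8 -0.1]
force [-0.2 -0.5 -0.5] t 10.5 turn about tool z 0.419
gap 9 shift after turn [ 0.4 -8.9]
gap 0 shift after turn [ 9.4 -8.9]
gap -1 shift after turn [10.4 -8.9]
```

Click 3 is in (2.99). Click 4 goes in carefully, and the commanded finger won't go past the half-way plane.

Request:
{"api": "apply_moves", "payload": {
  "series": [
    [[0,0,0],[-3,0,0],255],
    [[0,0,0.105],[0,0,0],255],
    [[0,0,0.105],[0,0,0],255],
    [[0,0,0.105],[0,0,0],255],
    [[0,0,0.104],[0,0,0],255],
    [[0,0,0],[3.1,-10.1,0],255],
    [[0,0,0],[0,0,0],255],
    [[0,0,0],[1,0,0],255],
    [[0,0,0],[1,0,0],255],
    [[0,0,0],[1,0,0],255],
    [[0,0,0],[1,0,0],255],
    [[0,0,0],[1,0,0],255],
    [[0,0,0],[1,0,0],255],
    [[0,0,0],[0,0,0],255],
    [[0,0,0],[0,0,0],255]
  ]
}}

```text
time_s: 11.75
tcp_pos: [0.5051, 0.0548, 0.089]
tool_rot: [-3.141, 0.005, -0.438]
force: [-5.7, 5.1, 5.4]
width: 0.002
grip_force: 3.5
```

```bash
python3 ang.py; python3 plan.py 4
```

```text
66 fin angle 75.9 clicks 3.04 tcp [0.5051 0.0548 0.089 ] F [-5.7  5.1  5.4] t 11.75
force [-4.4  4.6  5.8] t 11.8 turn about tool z 0.0
gap 9 shift after turn [-3.5  0.2]
gap 0 shift after turn [5.5 0.2]
gap -1 shift after turn [6.5 0.2]
```

Request:
{"api": "apply_moves", "payload": {
  "series": [
    [[0,0,0],[1,0,0],255],
    [[0,0,0],[0,0,0],255],
    [[0,0,0],[0.5,0,0],255],
    [[0,0,0],[0,0,0],255],
    [[0,0,0],[0,0,0],255]
  ]
}}

```text
time_s: 12.22
tcp_pos: [0.5055, 0.0547, 0.089]
tool_rot: [-3.142, 0.008, -0.438]
force: [-8.2, 6.6, 6.8]
width: -0.002
grip_force: 4.9
```

```bash
python3 ang.py; python3 plan.py 4
```

```text
66 fin angle 75.4 clicks 3.06 tcp [0.5055 0.0547 0.089 ] F [-8.2  6.6  6.8] t 12.2167
force [-7.6  5.1  7.6] t 12.2667 turn about tool z 0.0
gap 9 shift after turn [-3.8  0.3]
gap 0 shift after turn [5.2 0.3]
gap -1 shift after turn [6.2 0.3]
```

Request:
{"api": "apply_moves", "payload": {
  "series": [
    [[0,0,0],[0.4,0,0],255],
    [[0,0,0],[0,0,0],255],
    [[0,0,0],[0,0,0],255]
  ]
}}

```text
time_s: 12.52
tcp_pos: [0.5055, 0.0547, 0.089]
tool_rot: [3.142, 0.008, -0.438]
force: [-8.2, 6.6, 7.0]
width: 0.001
grip_force: 5.3
```

```bash
python3 ang.py; python3 plan.py 4
```

```text
66 fin angle 75.1 clicks 3.07 tcp [0.5055 0.0547 0.089 ] F [-8.2  6.6  7. ] t 12.5167
force [-8.3  5.6  8.7] t 12.5667 turn about tool z 0.0
gap 9 shift after turn [-4.   0.3]
gap 0 shift after turn [5.  0.3]
gap -1 shift after turn [6.  0.3]
```

Request:
{"api": "apply_moves", "payload": {
  "series": [
    [[0,0,0],[0.4,0,0],255],
    [[0,0,0],[0,0,0],255],
    [[0,0,0],[0,0,0],255]
  ]
}}

```text
time_s: 12.82
tcp_pos: [0.5089, 0.0528, 0.089]
tool_rot: [-3.142, 0.0, -0.438]
force: [-1.8, 0.3, -0.6]
width: -0.0
grip_force: 0.5
```

```bash
python3 ang.py; python3 plan.py 4
```

```text
66 fin angle 67.8 clicks 3.38 tcp [0.5089 0.0528 0.089 ] F [-1.8  0.3 -0.6] t 12.8167
force [-0.3  0.5 -0.3] t 12.8667 turn about tool z 0.0
gap 9 shift after turn [-8.3 -0.1]
gap 0 shift after turn [ 0.7 -0.1]
gap -1 shift after turn [ 1.7 -0.1]
```

It released to 3.38. Now small steps to half-way.

Request:
{"api": "apply_moves", "payload": {
  "series": [
    [[0,0,0],[0.6,0,0],255],
    [[0,0,0],[0,0,0],255],
    [[0,0,0],[0.5,0,0],255],
    [[0,0,0],[0,0,0],255],
    [[0,0,0],[0,0,0],255],
    [[0,0,0],[0,0,0],255]
  ]
}}

```text
time_s: 13.37
tcp_pos: [0.5104, 0.052, 0.0893]
tool_rot: [3.142, -0.0, -0.438]
force: [-0.5, -0.2, -0.3]
width: -0.003
grip_force: 0.0
```

```bash
python3 ang.py; python3 plan.py 4
```

```text
66 fin angle 53.0 clicks 4.0 tcp [0.5104 0.052  0.0893] F [-0.5 -0.2 -0.3] t 13.3667
force [-1.   0.6 -1.4] t 13.4167 turn about tool z -0.0
gap 9 shift after turn [-9.4 -0.1]
gap 0 shift after turn [-0.4 -0.1]
gap -1 shift after turn [ 0.6 -0.1]
```

Click 4 is in (4.00, no force). Next I back off, rise and go over to the start button.

Request:
{"api": "apply_moves", "payload": {
  "series": [
    [[0,0,0],[-3,0,0],255],
    [[0,0,0],[-3,0,0],255],
    [[0,0,0],[0,0,-10],255],
    [[0,0,0],[0,0,-20],255],
    [[0,0,0],[0,0,-20],255],
    [[0,0,0],[0,0,-20],255],
    [[0,0,0],[0,0,-10],255],
    [[0,0,0],[10,11,0],255],
    [[0,0,0],[20,23,0],255],
    [[0,0,0],[20,23,0],255],
    [[0,0,0],[20,23,0],255],
    [[0,0,0],[20,23,0],255],
    [[0,0,0],[20,23,0],255],
    [[0,0,0],[20,23,0],255],
    [[0,0,0],[15,17,0],255],
    [[0,0,0],[8,9,0],255],
    [[0,0,0],[0,0,20],255],
    [[0,0,0],[0,0,20],255],
    [[0,0,0],[0,0,10],255],
    [[0,0,0],[0,0,0],255]
  ]
}}

```text
time_s: 15.08
tcp_pos: [0.5664, -0.167, 0.116]
tool_rot: [-3.141, 0.007, -0.438]
force: [-0.3, 0.7, 0.1]
width: 0.002
grip_force: 0.0
```

Run:
```python
from h import *
s=ctrl.observe();p,d=ctrl.grab_frame("wrist");C=cam("wrist",s)
print(s["tcp_pos"],s["tool_rot"],s["time_s"],proj(C,[[.5695,-.1685,.087],s["tcp_pos"]]))
cv2.imwrite("pics/w6.png",p[:,:,::-1])
```

```text
[ 0.56640946 -0.16698015  0.11595171] [-3.14139914  0.00728059 -0.43779652] 15.0833 [[283.07473303 246.20662272]
 [282.81367844 279.28561266]]
```

View pics/w6.png

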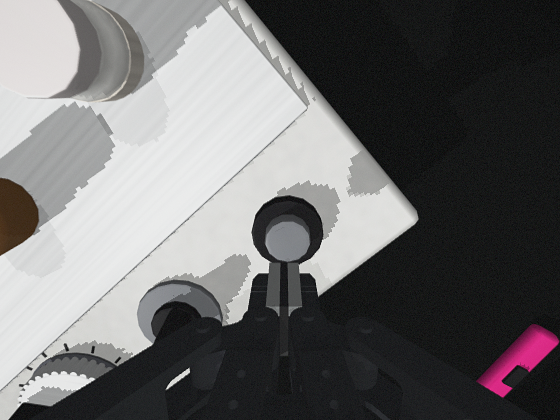

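The button's face is centred near (287,241), with the fingertips just short of it at (285,265). It needs about +5 mm x and +2 mm y. The timer knob and linkage are clear sideways.

Request:
{"api": "apply_moves", "payload": {
  "series": [
    [[0,0,0],[5,2,0],255],
    [[0,0,0],[0,0,0],255],
    [[0,0,0],[0,0,8],255],
    [[0,0,0],[0,0,8],255],
    [[0,0,0],[0,0,8],255],
    [[0,0,0],[0,0,2],255],
    [[0,0,0],[0,0,2],255],
    [[0,0,0],[0,0,2],255],
    [[0,0,0],[0,0,2],255],
    [[0,0,0],[0,0,0],255],
    [[0,0,0],[0,0,0],255]
  ]
}}

```text
time_s: 16.05
tcp_pos: [0.5729, -0.1727, 0.0875]
tool_rot: [-3.142, -0.0, -0.438]
force: [0.5, 0.4, 0.4]
width: -0.001
grip_force: 0.0
```

Request:
{"api": "apply_moves", "payload": {
  "series": [
    [[0,0,0],[-1,0,1],255],
    [[0,0,0],[0,0,1],255],
    [[0,0,0],[0,0,1],255],
    [[0,0,0],[0,0,1],255],
    [[0,0,0],[0,0,1],255],
    [[0,0,0],[0,0,1],255],
    [[0,0,0],[0,0,0],255],
    [[0,0,0],[0,0,0],255]
  ]
}}

```text
time_s: 16.72
tcp_pos: [0.5723, -0.1725, 0.0818]
tool_rot: [3.142, -0.001, -0.438]
force: [0.5, -0.6, 4.0]
width: -0.002
grip_force: 2.2
```

Request:
{"api": "apply_moves", "payload": {
  "series": [
    [[0,0,0],[0,0,1],255],
    [[0,0,0],[0,0,1],255],
    [[0,0,0],[0,0,1],255],
    [[0,0,0],[0,0,0],255],
    [[0,0,0],[0,0,0],255]
  ]
}}

```text
time_s: 17.13
tcp_pos: [0.5724, -0.1725, 0.0809]
tool_rot: [3.141, -0.001, -0.438]
force: [-3.3, 1.2, 15.8]
width: -0.005
grip_force: 7.7
```

The force rose steeply at z = 80.9 mm, so the button is bottomed, fully down. I'll lift straight up and well clear.

Request:
{"api": "apply_moves", "payload": {
  "series": [
    [[0,0,0],[0,0,0],255],
    [[0,0,0],[0,0,-5],255],
    [[0,0,0],[0,0,-10],255],
    [[0,0,0],[0,0,-20],255],
    [[0,0,0],[0,0,-25],255],
    [[0,0,0],[0,0,-25],255],
    [[0,0,0],[0,0,-20],255],
    [[0,0,0],[0,0,-5],255],
    [[0,0,0],[0,0,0],255],
    [[0,0,0],[0,0,0],255],
    [[0,0,0],[0,0,0],255]
  ]
}}

```text
time_s: 18.05
tcp_pos: [0.5703, -0.1715, 0.1858]
tool_rot: [-3.142, 0.005, -0.438]
force: [0.0, -0.1, -0.5]
width: 0.001
grip_force: 0.0
```

Run:
```python
from h import *
s=ctrl.observe();p,d=ctrl.grab_frame("wrist");C=cam("wrist",s)
print(s["tcp_pos"],s["force"],s["time_s"])
cv2.imwrite("pics/w7.png",p[:,:,::-1])
try:print(fin(p,C,[.513,.021,.103],50))
except Exception as e:print(e)
u,v=proj(C,[[.5709,-.1714,.087]])[0].astype(int)
w=d[v-3:v+4,u-3:u+4];z=np.median(w);K,R,o=C
print("button z",(o+R@(np.linalg.inv(K)@[u,v,1]*z))[2])
```

```text
[ 0.5702667  -0.17147189  0.18578477] [ 0.03572345 -0.06457762 -0.47523614] 18.05
{'angle': np.float32(145.05013), 'size': (81.8298110961914, 87.10234069824219), 'axis': array([508.81736755,  24.41021967]), 'ctr': array([499.80117798,  30.71167374])}
button z 0.08679357475542593
```

View pics/w7.png

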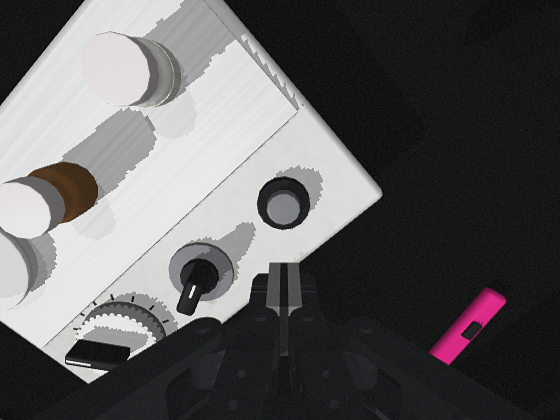

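The button is up again (z = 86.8 mm, centre (284,207)) and the jars stand. The fin, at (66–130, 340–370), is partly hidden by the gripper and its tilt is hard to judge. I'll stand clear and measure it again from a good viewpoint.

Request:
{"api": "apply_moves", "payload": {
  "series": [
    [[0,0,0],[-20,-20,-4],255],
    [[0,0,0],[-25,-25,0],255],
    [[0,0,0],[-25,-25,0],255],
    [[0,0,0],[-25,-25,0],255],
    [[0,0,0],[-25,-25,0],255],
    [[0,0,0],[-25,-25,0],255],
    [[0,0,0],[-25,-15,0],255],
    [[0,0,0],[-15,-10,0],255],
    [[0,0,0],[0,0,0],255],
    [[0,0,0],[0,0,0],255],
    [[0,0,0],[0,0,0],255]
  ]
}}

```text
time_s: 19.02
tcp_pos: [0.4764, 0.0598, 0.1916]
tool_rot: [3.141, 0.001, -0.438]
force: [0.5, -0.3, 0.6]
width: -0.001
grip_force: 0.0
```

Run:
```python
from h import *
s=ctrl.observe();p,d=ctrl.grab_frame("wrist");C=cam("wrist",s)
print(s["tcp_pos"],s["tool_rot"][2],proj(C,[[.513,.021,.103],s["tcp_pos"]]))
u,v=proj(C,[.513,.021,.103])[0].astype(int)
print(fin(p,C,[.513,.021,.103],48))
g=p.max(2)[v-48:v+49:4,u-60:u+61:3]
for r in g:print("".join("#" if x<75 else "+" if x<150 else "." for x in r))
```

```text
[0.47642818 0.05977326 0.19160481] -0.43822346031694215 [[312.22153533 145.94224473]
 [282.81479373 279.28339149]]
{'angle': np.float32(52.9049), 'size': (44.77153015136719, 11.125032424926758), 'axis': array([513.76164246,  18.9992218 ]), 'ctr': array([520.3961792 ,  27.77321243])}
.....+...++#....................+........
........+................................
....++...........................+.......
.+....+..................................
.....+............................#..+#..
....++..............................+....
.........................................
+...+....................................
...+.#######+.......................+....
...+.#############+......................
.....#.....#############+............+++.
.....######+...+###########..............
...+......#################..............
.+#.............###########..............
......................+###...............
.........................................
.........................................
.........................................
.....#..................................#
........+.............................+##
.....................................####
...................................######
..........#......................+#######
.................+..............#########
.................#............###########
```

The fin is at 52.9°, which is exactly 4.00 clicks. The button is up and the arm is free, so I'll hand in.

```bash
python3 -c "
from bench import ctrl
print(ctrl.sign_off())"
```

```text
the job is handed in; nothing more can be done
None
```

I turned the thermostat four clicks clockwise (fin measured at 4.00 clicks at the end), then pressed the start button fully down and let it come back up. Nothing else was touched as far as I could see, and the job is handed in; the sign-off returned no verdict.

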